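Set and lock the rotary air selector

TASK

Turn the endless air selector on the bench by its bar grip, the shorter way round, until the hole in its pointer arm stands over the bore of the lug. Then take the lock pin from its parking block, put it through the arm into the lug, press it home with a firm but careful push (about 10 N; never press harder than 25 N) so that its head sits on the arm, and let go, leaving the other things on the bench alone.

Things in the scene. Friction and masses are not known exactly. Their poses are not given: they have to be found in the camera images.
- selector (a joint): Angle of the selector's turning part, rad, about its vertical axis, growing counter-clockwise from above. The arm's hole is over the lug's bore at 0 and equally at 6.283: it turns endlessly, without stops or clicks, and the reading counts on. Starts at 0.9 to 5.4; if below 3.14, down to 0 is shorter, else up to 6.283 (within 0.2 of 3.14 either will do). Friction of about 0.15 N m holds it.
- bar_grip (a point): Middle of the upright black bar grip, on the selector's axis, 74 mm above the bench. The bar is 60 mm long, 14 mm wide, rises from the steel disc's top (50 mm above the bench; disc 94 mm across) to 94 mm, and lies along the pointer arm; x points along it to the arm's hole, z up. Turns with the selector. Going more than 0.5 rad past the lug counts as turning wrong.
- index_hole (a point): Centre of the upper mouth of the round through hole (12.2 mm diameter, mouth flared by 2 mm) in the flat steel pointer arm (34 mm wide, 10 mm thick, reaching 95 mm from the axis). It is 72 mm from the selector's axis, 50 mm above the bench; x points outward along the arm, z up. Turns with the selector.
- lug_bore (a point): Centre of the mouth of the lug's bore (12.2 mm diameter, mouth flared by 2 mm, 32 mm deep), 38 mm above the bench, 72 mm from the selector's axis. The lug is the only square block (50 x 44 mm, 38 mm high) on the round selector body; its five other stations are brass pipe stubs, lower than 31 mm. x points away from the axis, z up. The arm's underside is 2 mm above the lug.
- pin_head (a point): Centre of the lock pin's head, an upright steel cylinder 18 mm across and 44 mm tall, to be held by its sides. Below it is a round shank, 10 mm across, 36 mm long, its last 7 mm tapered to 5 mm: the tip is 58 mm and the head's underside 22 mm below this point. z up along the pin. About 0.1 kg. Home, the head sits on the arm and this point is 72 mm above the bench.
- pin_tip (a point): Tip of the pin's shank, on its axis, 58 mm below the head's centre.
- pin_block: Fixed grey parking block, 56 x 56 mm, 42 mm high, with a loose hole in its top in which the lock pin stands at the start, its head resting on the block's top. Origin at the centre of its underside.
- selector_base: The fixed selector body. Origin on the selector's axis at bench height; x points to the lug, z up.
- pin: The lock pin; origin at its tip, z up along it.
- jar: Bystander: white jar with a black lid, 54 mm across, 70 mm tall; origin at its underside. Leave alone.
- driver: Bystander: screwdriver lying on the bench. Leave alone.
- fitting: Bystander: black moulded pipe fitting, about 31 mm across and 42 mm tall, standing on the bench. Leave alone.
Things that resemble listed ones, but are neither listed nor needed, are in the scene too. Of the things like the selector_base, leave any that is turquoise; of the rest the smaller one is meant.

How it is judged (in metres and radians):
On the way, in this order (a step that is already met when the one before it is completed fails the run):
1. the selector arm's hole stands over the lug's bore (horizontal distance between index_hole and lug_bore below 0.004 m), for 0.2 s.
2. the pin is home in arm and lug and pressed there with a push of 4 N or more (z of pin_tip in the frame of lug_bore below -0.0215 m and horizontal distance between pin_tip and lug_bore below 0.003 m and contact force between pin and selector_base above 4 N), for 0.15 s.
At the end, for the whole second after the job is handed in: The arm's hole is over the lug's bore (within 4 mm), the pin stands in both, upright, its tip at least 21.5 mm below the mouth of the bore (fully home is 24 mm) and within 3 mm of its axis, at rest and released (horizontal distance between index_hole and lug_bore below 0.004 m and z of pin_tip in the frame of lug_bore below -0.0215 m and horizontal distance between pin_tip and lug_bore below 0.003 m and angle between pin's own z axis and vertical below 0.12 rad and linear speed of pin below 0.02 m/s); the robot touches nothing.
It fails at once if the selector is carried round the far side, the longer way (distance of index_hole from where it was at the start of the episode above 0.069 m and value of joint selector between 2.34 and 3.94 rad).
It fails at once if the selector is swung more than 0.5 rad past the lug (value of joint selector below -0.5 rad or value of joint selector above 6.783 rad).
It fails at once if the pin is pressed on the selector with more than 25 N (contact force between pin and selector_base above 25 N).
It fails at once if a bystander is moved by more than 20 mm (distance of any of jar, driver, fitting from where it was at the start of the episode above 0.02 m).
It also fails if it takes over 72 s, if anything falls off the work surface, if the arm or the gripper's body presses on something with over 40 N, if the wrist force passes 120 N, or if a joint passes its speed limit or range.

ROBOT

A 6-joint arm with a two-finger parallel gripper is mounted at the origin on the work surface. World frame = base frame: x ahead of the robot, y to its left, z up, the work surface at z = 0. Lengths are in m, angles in degrees, forces in N, time in s.
With the tool pointing down it reaches from about 0.35 to 0.875 m from the base axis. Payload 4.2 kg.
Tool frame: the origin (TCP) lies midway between the tips of the shut fingers; the grasp point (between the pads) lies 19 mm behind it; z points along the fingers, y is the direction in which the jaws open and shut (so a half turn about z gives the same grasp; the last joint's range is limited). The gripper opens to 87 mm and grips with 3 to 60 N. Pads are 19 mm wide; open, the fingers measure 117 mm over their backs; the gripper's body (75 mm by 190 mm) begins 51 mm behind the grasp point.
Start: joints at [-59.954, 22.042, 0.453, 0, -68.411, -14.817], TCP at [0.164, -0.603, 0.223] pointing down, gripper open.
Joint ranges: [-179.83, 179.83], [-69.29, 118.12], [-61.27, 80.66], [-181.25, 117.63], [-171.15, -9.14], [-177.46, 177.46]. Speed limits (degrees/s): [159.86, 159.86, 180, 180, 180, 180].

INTERFACE

Orientations are given as a 3x3 rotation matrix whose columns are the frame's x, y, z axes.
In Python, from station import r gives the robot as it stands.
- The arm moves only by the tool servo_tool, never from a script. Its arguments are lists of equal length, an entry for each row: "slide": the shift along the world's x, y, z in units of 60 mm (1.0 is 60 mm), a list of three; "twist": the turn, a rotation vector about the world's x, y, z in units of 6 degrees (1.0 is 6 degrees), a list of three; "gripper": the closure, from 0 (fully open) to 1 (shut). In form: {"slide": [[x, y, z], ...], "twist": [[wx, wy, wz], ...], "gripper": [gripper, ...]}. A call has 1 to 12 rows; each row shifts and turns the commanded pose from where the row before left it; what a row does not reach is not made up. A row lasts 1/8 s, in which the tool goes at most 62.5 mm and 10.7 degrees, less where a joint would pass 70% of its speed; a pose out of reach is approached as far as the arm can. A call is refused whole if a number of a shift passes 1 or a number of a turn 1, either way. A call with a gripper value outside its range is refused whole. The fingers move at their own pace and stop on an object; the grip force is fixed at half the most. Time passes only in rows, so rows that do not move let the fingers close. It gives the time, the measured TCP pose, the force and the opening at its end, in the units of the state.
- r.sense(): the state, without advancing time (a new reading comes with each control period).
- r.capture(name): name is "scene" or "top" or "wrist"; returns a dict with "image" (384x512x3 uint8, blue, green, red), "intrinsics" (3x3 intrinsics, pixels), "R" (3x3) and "t" (3): a world point X has camera coordinates R X + t. Camera axes: x right, y down, z forward; pixel columns grow to the right and rows downward; lengths in m; the calibration is good to about 2 mm. A picture is of the moment at which its call begins. There is no depth.
- r.finish_job(): hands the job in, once; it reports no verdict.
The state is a dict: "time_s": time; "joints": joint angles; "joint_velocities": joint speeds; "effort": joint torques, N m; "tcp_pos": TCP position; "ee_rot": TCP orientation; "wrist_force": force on the tool from outside, world axes, zero at the start; "moment": the same for the moment, N m; "gripper_width": opening from 0.0 (shut) to 1.0 (fully open).
Only numpy, scipy, OpenCV 4.12 (cv2) and the standard library are available. Lean on these libraries where they do the work, as an engineer would, in place of code of your own. Each camera call takes 0.05 s, during which the arm holds its last target.

## Working session

There is one attempt and no reset: what is moved stays moved. The work goes in short steps, Python scripts to look and compute and a tool call to move; the robot and the scene stay as the last step left them, time stands still between calls to the robot, and variables do not carry over. Pictures are saved under pics/ and viewed, and the job is handed in when it is done.

Besides the shell and the picture viewer there is one more tool, called after "Emit:" as name(argument=value, ...) on one line, values as JSON. servo_tool: Moves the arm, as the interface text tells. Its arguments: {"type":"object","properties":{"slide":{"type":"array","items":{"type":"array","items":{"type":"number"}}},"twist":{"type":"array","items":{"type":"array","items":{"type":"number"}}},"gripper":{"type":"array","items":{"type":"number"}}},"required":["slide","twist","gripper"]}

```bash
mkdir -p pics; ls
python3 - <<'E'
from station import r
import cv2,pickle,numpy as np
s=r.sense();print({k:np.round(v,3).tolist() for k,v in s.items()})
for n in("scene","top","wrist"):
    c=r.capture(n);cv2.imwrite(f"pics/{n}0.png",c["image"]);pickle.dump(c,open(f"{n}0.pkl","wb"))
    print(n,np.round(-c["R"].T@c["t"],3),np.round(c["R"],2).tolist(),c["intrinsics"][0][0])
E
```

```text
pics
{'time_s': 0.0, 'joints': [-59.954, 22.092, 0.379, -0.029, -68.411, -14.817], 'joint_velocities': [-0.003, 0.132, -0.008, -0.017, -0.055, 0.066], 'effort': [-0.001, -39.067, 18.741, 4.22, 0.011, -0.0], 'tcp_pos': [0.164, -0.602, 0.221], 'ee_rot': [[-0.965, -0.262, -0.001], [-0.262, 0.965, 0.002], [0.0, 0.002, -1.0]], 'wrist_force': [0.089, 0.802, -0.904], 'moment': [-0.061, 0.041, 0.018], 'gripper_width': 1.004}
scene [ 1.215 -0.315  1.025] [[0.31, 0.95, -0.0], [0.71, -0.23, -0.67], [-0.63, 0.2, -0.75]] 421.475795898974
top [ 0.248 -0.083  1.597] [[0.02, -1.0, -0.0], [-0.99, -0.02, -0.12], [0.12, 0.0, -0.99]] 438.99076466755497
wrist [ 0.082 -0.625  0.384] [[-0.26, 0.97, 0.0], [0.92, 0.25, 0.31], [0.3, 0.08, -0.95]] 265.93033609869866
```

View pics/scene0.png

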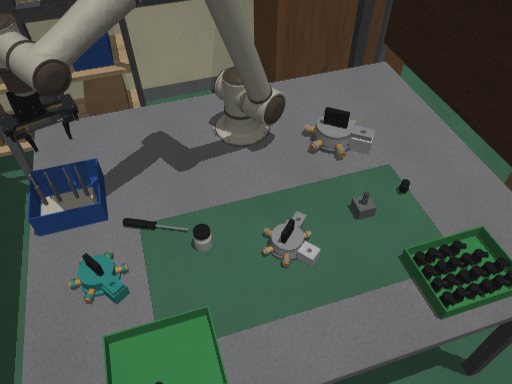

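View pics/top0.png

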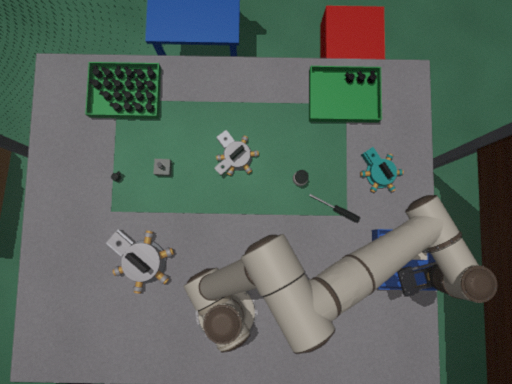

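View pics/wrist0.png

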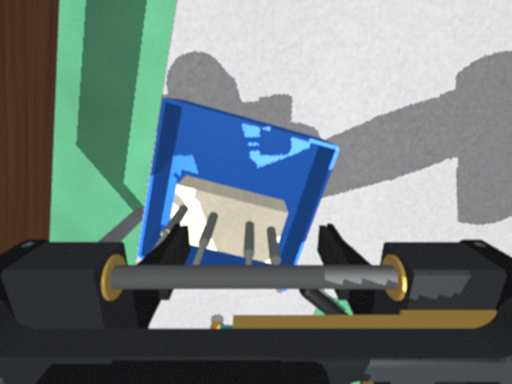

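Three candidates for the selector in the scene view: turquoise at (100,273), to be left; a large grey one at (335,130); a smaller grey one at (288,240), which is the one meant. I'll confirm in enlarged crops.

Run:
```python
import cv2,numpy as np
a=cv2.imread("pics/scene0.png")[195:280,250:350];b=cv2.imread("pics/top0.png")[120:190,200:280]
cv2.imwrite("pics/c1.png",cv2.resize(a,None,fx=7,fy=7,interpolation=cv2.INTER_CUBIC))
cv2.imwrite("pics/c2.png",cv2.resize(b,None,fx=8,fy=8,interpolation=cv2.INTER_CUBIC))
a=cv2.imread("pics/scene0.png")[175:230,335:420];b=cv2.imread("pics/top0.png")[145:190,100:190]
cv2.imwrite("pics/c3.png",np.vstack([cv2.resize(a,(720,300)[:1]+(466,)) [:300],cv2.resize(b,(720,300))]))
```

```text
(no output)
```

View pics/c1.png

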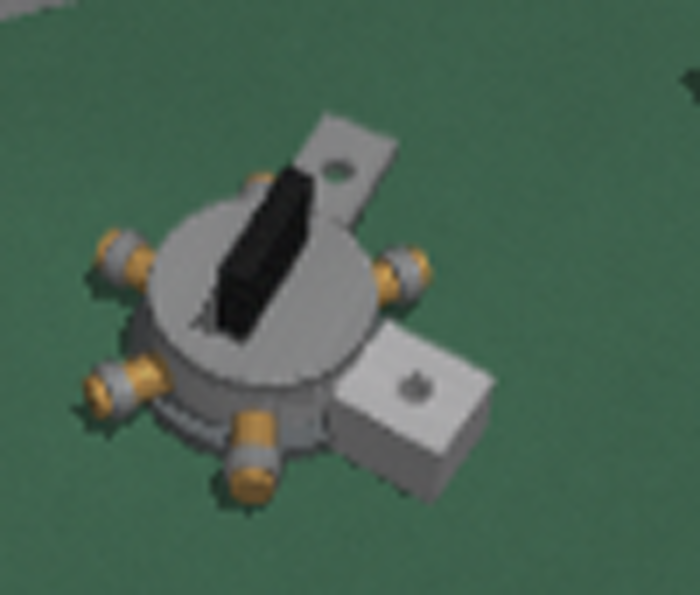

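View pics/c2.png

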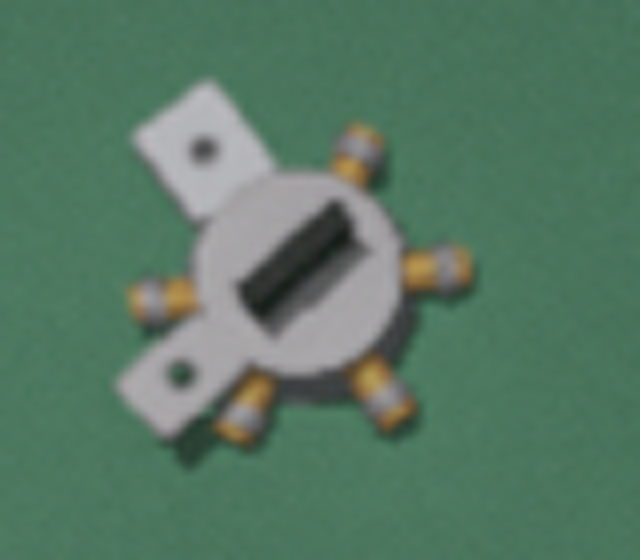

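View pics/c3.png

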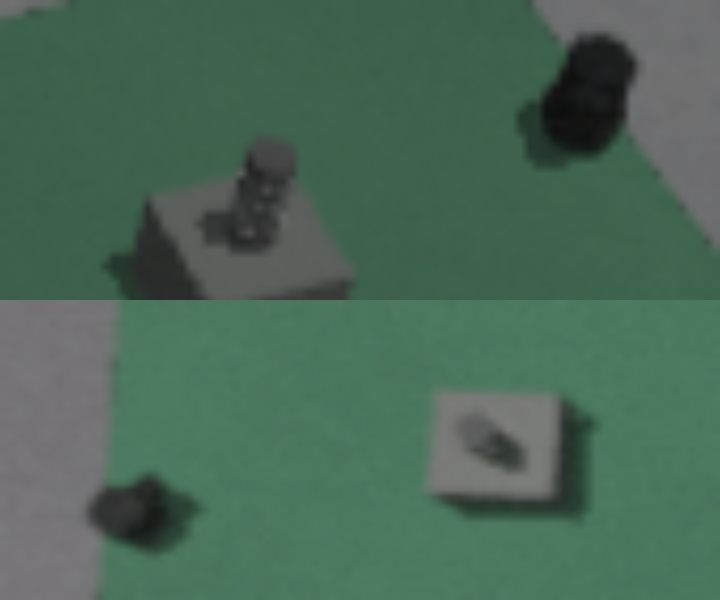

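```bash
cat > h.py <<'E'
import pickle,numpy as np,cv2
def load(n): return pickle.load(open(n+".pkl","rb"))
def ray(c,u,v,z):
    R,t=np.array(c["R"]),np.array(c["t"]);o=-R.T@t
    d=R.T@np.linalg.inv(c["intrinsics"])@[u,v,1]
    return o+d*(z-o[2])/d[2]
def proj(c,X):
    p=np.array(c["intrinsics"])@(np.array(c["R"])@X+np.array(c["t"]));return p[:2]/p[2]
E
python3 - <<'E'
from h import *
s=load("scene0");t=load("top0")
S=lambda u,v,z:ray(s,(u+.5)/7-.5+250,(v+.5)/7-.5+195,z)
T=lambda u,v,z:ray(t,(u+.5)/8-.5+200,(v+.5)/8-.5+120,z)
A=dict(hole=(S(337,170,.05),T(182,375,.05)),lug=(S(416,388,.038),T(205,150,.038)),axis=(S(265,290,.05),T(300,272,.05)))
for k,v in A.items():print(k,np.round(v,4).tolist())
for i in (0,1):
    a=A["axis"][i];
    for k in("hole","lug"):
        d=A[k][i]-a;print(k,np.hypot(*d[:2]).round(4),np.degrees(np.arctan2(d[1],d[0])).round(1))
P=lambda u,v,z:ray(s,335+u/8.47-.5,175+v/8.47-.5,z)
Q=lambda u,v,z:ray(t,100+u/8-.5,145+v/6.667-.5,z)
print("pin top",P(272,155,.086),Q(472,127,.086),"base",P(250,238,.042),Q(508,158,.042),"block top",Q(498,147,.042))
E
```

```text
hole [[0.5155, 0.024, 0.05], [0.5117, 0.023, 0.05]]
lug [[0.6203, 0.018, 0.038], [0.6173, 0.0161, 0.038]]
axis [[0.5644, -0.0263, 0.05], [0.5594, -0.0286, 0.05]]
hole 0.0702 134.2
lug 0.0713 38.4
hole 0.0703 132.8
lug 0.0731 37.7
pin top [0.51235162 0.24332006 0.086     ] [0.51166098 0.24351002 0.086     ] base [0.51326172 0.24311342 0.042     ] [0.50272326 0.23614527 0.042     ] block top [0.50863499 0.24088804 0.042     ]
```

The crops show the small grey selector with its square lug, its arm about 95° counter-clockwise from the lug. So the short way is clockwise, by about 95.5°. Next I move above it with the jaws across the bar.

Emit:
servo_tool(slide=[[0.3,0.48,0.03],[0.3,0.48,0.03],[0.3,0.48,0.03],[0.3,0.48,0.03],[0.3,0.48,0.03],[0.3,0.48,0.03],[0.3,0.48,0.03],[0.3,0.48,0.03],[0.3,0.48,0.03],[0.3,0.48,0.03]], twist=[[0,0,0.98],[0,0,0.98],[0,0,0.98],[0,0,0.98],[0,0,0.98],[0,0,0.98],[0,0,0.98],[0,0,0.98],[0,0,0.98],[0,0,0.98]], gripper=[0,0,0,0,0,0,0,0,0,0])

```text
time_s: 1.4
tcp_pos: [0.3445, -0.3139, 0.2404]
ee_rot: [[-0.272, -0.962, -0.0], [-0.962, 0.272, 0.0], [-0.0, 0.0, -1.0]]
wrist_force: [1.1, -1.1, -0.3]
gripper_width: 0.996
```

Emit:
servo_tool(slide=[[0.36,0.48,0],[0.36,0.48,0],[0.36,0.48,0],[0.36,0.48,0],[0.36,0.48,0],[0.36,0.48,0],[0.36,0.48,0],[0.36,0.48,0],[0.36,0.48,0],[0.36,0.48,0],[0,0,0]], twist=[[0,0,0.98],[0,0,0.98],[0,0,0.98],[0,0,0.98],[0,0,0.98],[0,0,0.98],[0,0,0.98],[0,0,0.98],[0,0,0.98],[0,0,0.98],[0,0,0]], gripper=[0,0,0,0,0,0,0,0,0,0,0])

```text
time_s: 2.78
tcp_pos: [0.5611, -0.0253, 0.2397]
ee_rot: [[0.682, -0.732, -0.001], [-0.732, -0.682, -0.0], [-0.001, 0.001, -1.0]]
wrist_force: [-1.1, 0.0, -1.2]
gripper_width: 1.001
```

Run:
```python
from station import r
import cv2,pickle,numpy as np
s=r.sense();print(s["joints"])
for n in("top","wrist"):
    c=r.capture(n);pickle.dump(c,open(f"{n}1.pkl","wb"))
    im=c["image"]
    cv2.imwrite(f"pics/{n}1.png",cv2.resize(im,(800,600),interpolation=cv2.INTER_CUBIC) if n=="wrist" else im)
```

```text
[ 1.39374990e+01  1.52220092e+01 -7.00039499e+00 -1.35875129e-02
 -6.78368550e+01  2.90374491e+01]
```

View pics/wrist1.png

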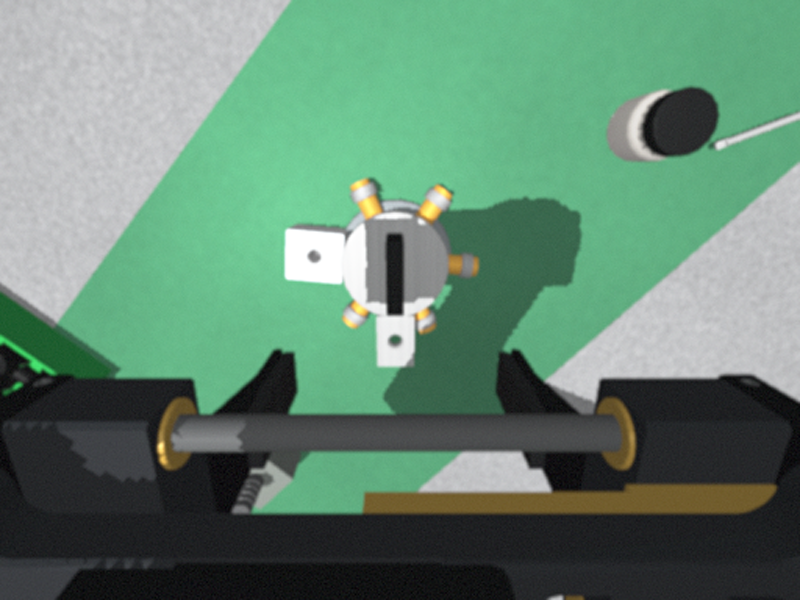

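The wrist view shows the bar at (395,275), the arm's hole at (395,341), and the lug bore at (314,257). Jaws are nearly aligned across the bar.

Run:
```python
from h import *
w=load("wrist1")
im=w["image"];c=im[125:245,170:320];cv2.imwrite("pics/w1c.png",cv2.resize(c,None,fx=5,fy=5,interpolation=cv2.INTER_CUBIC))
```

```text
(no output)
```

View pics/w1c.png

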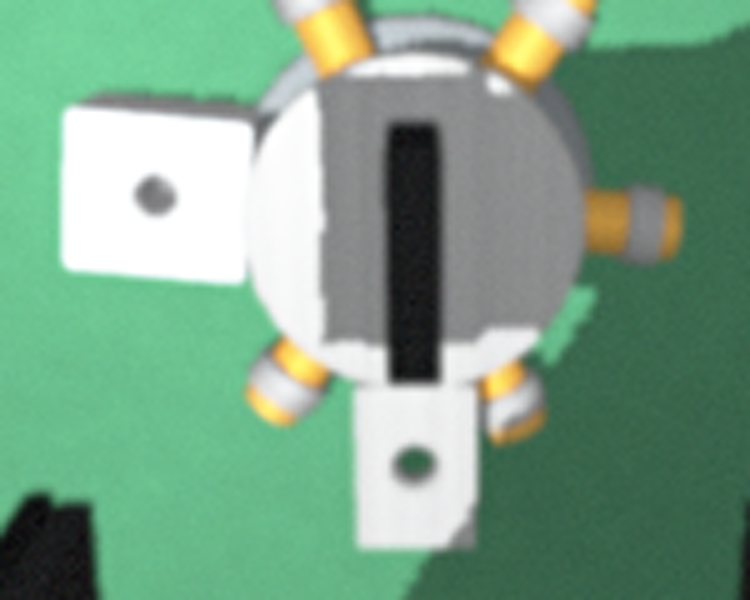

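Run:
```python
from h import *
w=load("wrist1")
W=lambda u,v,z:ray(w,(u+.5)/5-.5+170,(v+.5)/5-.5+125,z)
h=W(415,463,.05);l=W(156,195,.038);a=W(415,220,.05);b=W(413,122,.094)
an=lambda d:np.degrees(np.arctan2(d[1],d[0])).round(1)
for n,p in(("hole",h),("lug",l),("axis",a),("barfar",b)):print(n,p.round(4),np.hypot(*(p-a)[:2]).round(4),an(p-a))
# fit axis from hole & lug at 72mm
from scipy.optimize import least_squares
s=least_squares(lambda x:[np.hypot(*(h[:2]-x))-.072,np.hypot(*(l[:2]-x))-.072],a[:2]).x
print("fit",s,an(h[:2]-s),an(l[:2]-s))
print("cam",-w["R"].T@w["t"])
```

```text
hole [0.5155 0.0234 0.05  ] 0.0713 132.8
lug [0.6198 0.0169 0.038 ] 0.0722 39.4
axis [ 0.5639 -0.0289  0.05  ] 0.0 0.0
barfar [ 0.5868 -0.053   0.094 ] 0.0332 -46.5
fit [ 0.56454145 -0.02929893] 132.9 39.9
cam [ 0.61791412 -0.08807678  0.40234463]
```

Axis is at about (0.563,-0.028), with the hole at 133° and the lug at 39°, so about -94°. The jaw yaw is already right. Next I descend and close.

Emit:
servo_tool(slide=[[0.03,-0.05,-0.3],[0,0,-0.5],[0,0,-0.5],[0,0,-0.5],[0,0,-0.5],[0,0,-0.4],[0,0,-0.3],[0,0,0],[0,0,0],[0,0,0],[0,0,0],[0,0,0]], twist=[[0,0,0],[0,0,0],[0,0,0],[0,0,0],[0,0,0],[0,0,0],[0,0,0],[0,0,0],[0,0,0],[0,0,0],[0,0,0],[0,0,0]], gripper=[0,0,0,0,0,0,0,0,0.6,0.95,0.95,0.95])

```text
time_s: 4.38
tcp_pos: [0.5621, -0.03, 0.0609]
ee_rot: [[0.68, -0.733, 0.001], [-0.733, -0.68, 0.0], [0.0, -0.001, -1.0]]
wrist_force: [0.1, 0.4, -0.1]
gripper_width: 0.632
```

Emit:
servo_tool(slide=[[0,0,0],[0,0,0],[0,0,0],[0,0,0]], twist=[[0,0,0],[0,0,0],[0,0,0],[0,0,0]], gripper=[1,1,1,1])

```text
time_s: 4.88
tcp_pos: [0.5634, -0.0289, 0.0606]
ee_rot: [[0.68, -0.734, 0.004], [-0.734, -0.68, 0.002], [0.001, -0.004, -1.0]]
wrist_force: [5.4, 11.2, -5.2]
gripper_width: 0.172
```

Emit:
servo_tool(slide=[[0.02,0.02,0],[0,0,0],[0,0,0],[0,0,0],[0,0,0],[0,0,0],[0,0,0],[0,0,0],[0,0,0],[0,0,0],[0,0,0],[0,0,0]], twist=[[0,0,-0.2],[0,0,-0.5],[0,0,-0.8],[0,0,-0.8],[0,0,-0.8],[0,0,-0.8],[0,0,-0.8],[0,0,-0.8],[0,0,-0.8],[0,0,-0.8],[0,0,-0.8],[0,0,-0.8]], gripper=[1,1,1,1,1,1,1,1,1,1,1,1])

```text
time_s: 6.38
tcp_pos: [0.5623, -0.0289, 0.0605]
ee_rot: [[-0.165, -0.986, -0.002], [-0.986, 0.165, -0.0], [0.001, 0.002, -1.0]]
wrist_force: [-1.5, 2.2, 1.0]
gripper_width: 0.158
```

Emit:
servo_tool(slide=[[0,0,0],[0,0,0],[0,0,0],[0,0,0],[0,0,0],[0,0,0],[0,0,0],[0,0,0],[0,0,0],[0,0,0]], twist=[[0,0,-0.8],[0,0,-0.8],[0,0,-0.8],[0,0,-0.8],[0,0,-0.8],[0,0,-0.8],[0,0,-0.8],[0,0,-0.6],[0,0,-0.3],[0,0,0]], gripper=[1,1,1,1,1,1,1,1,1,1])

```text
time_s: 7.62
tcp_pos: [0.5612, -0.0283, 0.0605]
ee_rot: [[-0.748, -0.664, -0.004], [-0.664, 0.748, 0.0], [0.003, 0.003, -1.0]]
wrist_force: [-3.9, 4.9, 3.6]
gripper_width: 0.162
```

Run:
```python
from station import r
import cv2,pickle,numpy as np
for n in("top","wrist","scene"):
    c=r.capture(n);pickle.dump(c,open(f"{n}2.pkl","wb"))
    im=c["image"]
    if n=="scene": im=cv2.resize(im[185:295,240:380],None,fx=5,fy=5,interpolation=cv2.INTER_CUBIC)
    if n=="wrist": im=cv2.resize(im,(800,600),interpolation=cv2.INTER_CUBIC)
    cv2.imwrite(f"pics/{n}2.png",im)
```

```text
(no output)
```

View pics/wrist2.png

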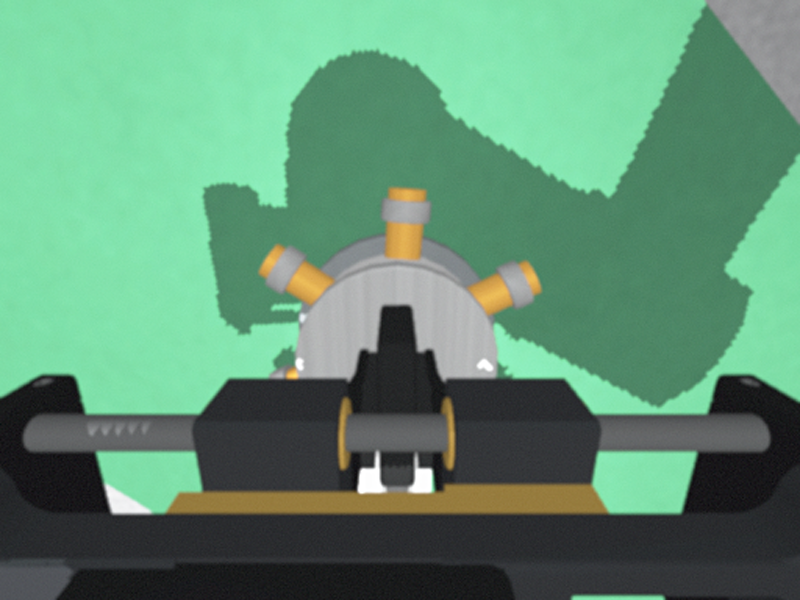

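View pics/scene2.png

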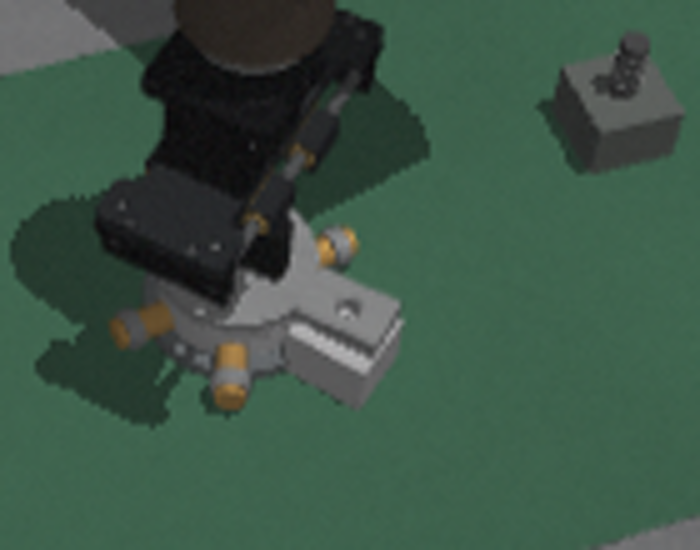

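Emit:
servo_tool(slide=[[0,0,0],[0,0,0],[0,0,0],[0,0,0]], twist=[[0,0,-0.3],[0,0,-0.2],[0,0,0],[0,0,0]], gripper=[1,1,1,1])

```text
time_s: 8.28
tcp_pos: [0.5612, -0.0282, 0.0605]
ee_rot: [[-0.781, -0.624, -0.004], [-0.624, 0.781, 0.0], [0.003, 0.003, -1.0]]
wrist_force: [-4.0, 4.7, 4.7]
gripper_width: 0.16
```

Run:
```python
from station import r
import cv2,pickle,numpy as np
for n in("top","scene"):
    c=r.capture(n);pickle.dump(c,open(f"{n}3.pkl","wb"))
    im=c["image"]
    if n=="scene": im=cv2.resize(im[230:275,285:330],None,fx=13,fy=13,interpolation=cv2.INTER_CUBIC)
    else: im=cv2.resize(im[120:185,200:280],None,fx=8,fy=8,interpolation=cv2.INTER_CUBIC)
    cv2.imwrite(f"pics/{n}3.png",im)
```

```text
(no output)
```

View pics/top3.png

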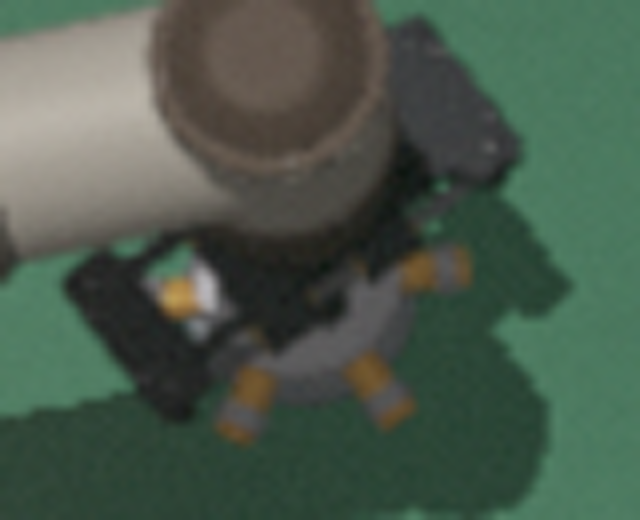

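View pics/scene3.png

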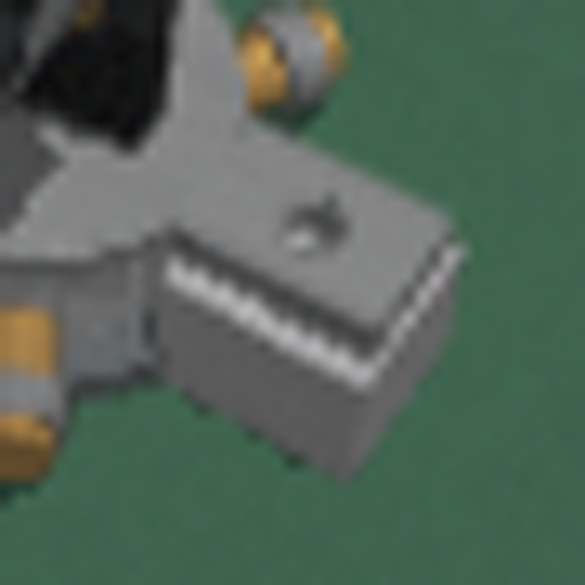

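Run:
```python
from h import *
s=load("scene3")
C=lambda u,v,z:ray(s,(u+.5)/13-.5+285,(v+.5)/13-.5+230,z)
an=lambda a,b:np.degrees(np.arctan2(*(b-a)[1::-1])).round(1)
print("hole",C(314,227,.05))
print("arm edge R",an(C(250,125,.05),C(455,212,.05)),"arm end",an(C(375,320,.05),C(455,215,.05)))
print("lug front edge top",an(C(170,275,.038),C(362,386,.038)),"lug end",an(C(365,385,.038),C(465,248,.038)))
print("lug bottom",an(C(160,350,.0),C(345,475,.0)))
S=lambda u,v,z:ray(s,(u+.5)/7-.5+250,(v+.5)/7-.5+195,z)
print("lug0 top edges",an(S(332,388,.038),S(440,455,.038)),an(S(388,320,.038),S(496,380,.038)),"lug",S(416,388,.038))
for a in(36,38,40):
  d=np.radians(a);x=np.array([.564+.072*np.cos(d),-.027+.072*np.sin(d),.05]);print(a,(proj(s,x)-[285,230]+.5)*13-.5)
```

```text
hole [0.61800338 0.01689231 0.05      ]
arm edge R 43.8 arm end 126.2
lug front edge top 36.3 lug end 127.0
lug bottom 32.1
lug0 top edges 34.3 36.6 lug [0.62031696 0.01795927 0.038     ]
36 [314.71458309 244.59065925]
38 [320.74130257 236.57981141]
40 [326.3969198  228.39700442]
```

Scene shows the arm's hole over the lug within about 1 mm tangentially. I'll release, rise, and check precisely with the wrist camera.

Emit:
servo_tool(slide=[[0,0,0],[0,0,0],[0,0,0],[0,0,0],[0,0,0.3],[0,0,0.6],[0,0,0.7],[0,0,0.7],[0,0,0.7],[0,0,0]], twist=[[0,0,0],[0,0,0],[0,0,0],[0,0,0],[0,0,0],[0,0,0],[0,0,0],[0,0,0],[0,0,0],[0,0,0]], gripper=[0.8,0.5,0.2,0,0,0,0,0,0,0])

```text
time_s: 9.62
tcp_pos: [0.5653, -0.0288, 0.2448]
ee_rot: [[-0.781, -0.624, 0.009], [-0.624, 0.781, 0.001], [-0.007, -0.005, -1.0]]
wrist_force: [0.3, -0.5, -1.0]
gripper_width: 0.991
```

Run:
```python
from station import r
import cv2,pickle,numpy as np
c=r.capture("wrist");pickle.dump(c,open("wrist4.pkl","wb"))
im=c["image"];cv2.imwrite("pics/wrist4.png",cv2.resize(im,(800,600),interpolation=cv2.INTER_CUBIC))
```

```text
(no output)
```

View pics/wrist4.png

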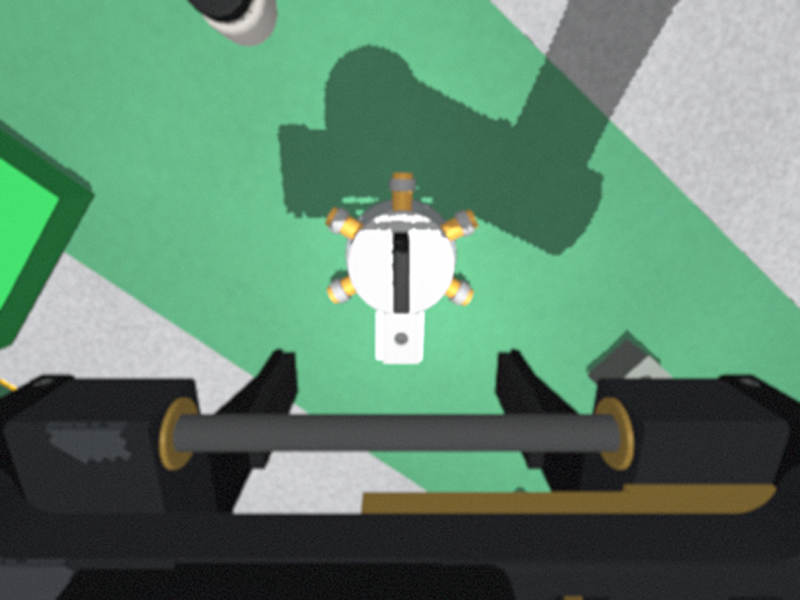

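Run:
```python
import cv2,numpy as np
from station import r
w=__import__("h").load("wrist4")
im=w["image"][190:240,232:282];im=cv2.LUT(im,np.array([0 if i<90 else min(255,int((i-90)*255/165)) for i in range(256)],np.uint8))
s=cv2.imread("pics/none") 
a=cv2.resize(im,(590,590),interpolation=cv2.INTER_CUBIC);cv2.imwrite("pics/w4c.png",a)
```

```text
[ WARN:0@0.566] global loadsave.cpp:275 findDecoder imread_('pics/none'): can't open/read file: check file path/integrity
```

View pics/w4c.png

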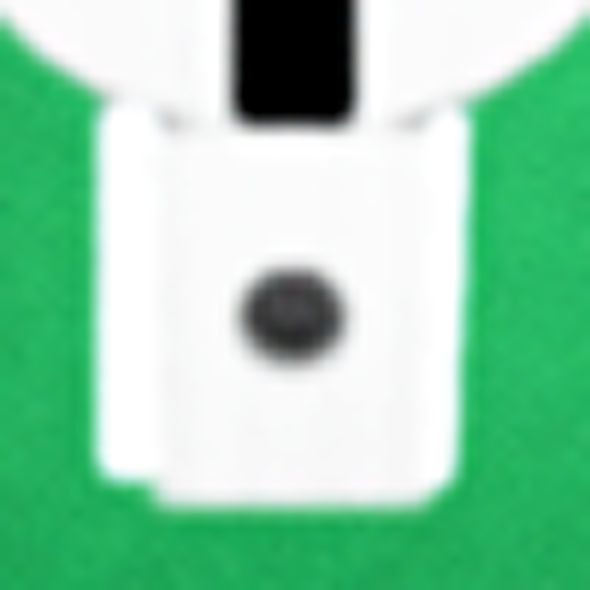

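The wrist crop shows the arm's hole at (292,315) but the lug's centre line at x≈281, so about 1.3 mm (1°) short. I'll regrip and trim clockwise.

Emit:
servo_tool(slide=[[0,0,-0.6],[0,0,-0.7],[0,0,-0.7],[0,0,-0.6],[0,0,-0.4],[0,0,0],[0,0,0],[0,0,0],[0,0,0],[0,0,0],[0,0,0],[0,0,0]], twist=[[0,0,0],[0,0,0],[0,0,0],[0,0,0],[0,0,0],[0,0,0],[0,0,0],[0,0,0],[0,0,0],[0,0,0],[0,0,0],[0,0,0]], gripper=[0,0,0,0.3,0.6,0.7,1,1,1,1,1,1])

```text
time_s: 11.18
tcp_pos: [0.5622, -0.0275, 0.0609]
ee_rot: [[-0.781, -0.624, -0.002], [-0.624, 0.781, 0.002], [0.0, 0.002, -1.0]]
wrist_force: [-3.8, 5.9, 3.2]
gripper_width: 0.158
```

Emit:
servo_tool(slide=[[0,0,0],[0,0,0],[0,0,0],[0,0,0],[0,0,0],[0,0,0],[0,0,0],[0,0,0.3],[0,0,0.6],[0,0,0.7],[0,0,0.7],[0,0,0.7]], twist=[[0,0,-0.2],[0,0,0],[0,0,0],[0,0,0],[0,0,0],[0,0,0],[0,0,0],[0,0,0],[0,0,0],[0,0,0],[0,0,0],[0,0,0]], gripper=[1,1,1,0.8,0.5,0.2,0,0,0,0,0,0])

```text
time_s: 12.68
tcp_pos: [0.563, -0.029, 0.2419]
ee_rot: [[-0.794, -0.608, 0.0], [-0.608, 0.794, 0.0], [-0.0, -0.0, -1.0]]
wrist_force: [0.1, 0.3, 0.5]
gripper_width: 0.967
```

Emit:
servo_tool(slide=[[0,0,0],[0,0,0]], twist=[[0,0,0],[0,0,0]], gripper=[0,0])

```text
time_s: 12.92
tcp_pos: [0.5626, -0.0289, 0.2399]
ee_rot: [[-0.794, -0.607, -0.001], [-0.607, 0.794, 0.0], [0.001, 0.001, -1.0]]
wrist_force: [-0.3, -0.1, 0.2]
gripper_width: 1.0
```

Run:
```python
from station import r
import cv2,pickle,numpy as np
c=r.capture("wrist");pickle.dump(c,open("wrist5.pkl","wb"))
im=c["image"][185:245,227:287];im=cv2.LUT(im,np.array([0 if i<90 else min(255,int((i-90)*255/165)) for i in range(256)],np.uint8))
cv2.imwrite("pics/w5c.png",cv2.resize(im,(600,600),interpolation=cv2.INTER_CUBIC))
```

```text
(no output)
```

View pics/w5c.png

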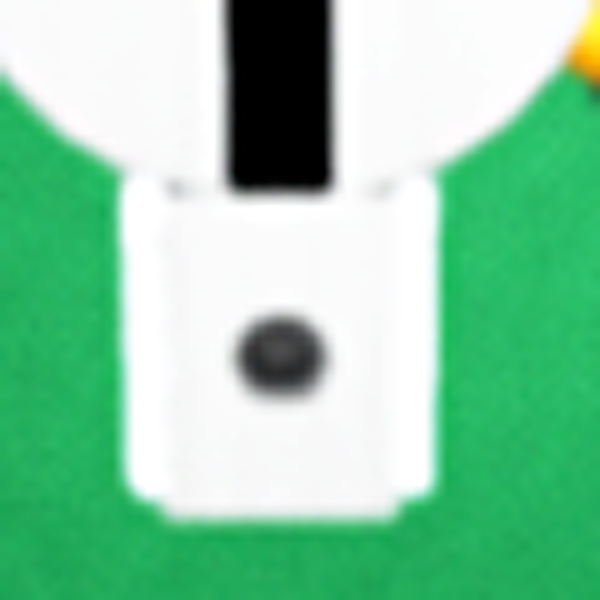

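Now centred: lug 124–437 (mid 280.5), hole at (281.5,355). On to the pin.

Emit:
servo_tool(slide=[[-0.1,0.4,0],[-0.1,0.56,0],[-0.1,0.56,0],[-0.1,0.56,0],[-0.1,0.56,0],[-0.1,0.56,0],[-0.1,0.56,0],[-0.1,0.5,0],[0,0.26,0],[0,0,0],[0,0,0]], twist=[[0,0,0],[0,0,0],[0,0,0],[0,0,0],[0,0,0],[0,0,0],[0,0,0],[0,0,0],[0,0,0],[0,0,0],[0,0,0]], gripper=[0,0,0,0,0,0,0,0,0,0,0])

```text
time_s: 14.35
tcp_pos: [0.5152, 0.2415, 0.2401]
ee_rot: [[-0.795, -0.607, -0.001], [-0.607, 0.795, -0.001], [0.001, -0.0, -1.0]]
wrist_force: [0.6, -0.0, -0.4]
gripper_width: 1.0
```

Run:
```python
from station import r
import cv2,pickle,numpy as np
c=r.capture("wrist");pickle.dump(c,open("wrist6.pkl","wb"))
cv2.imwrite("pics/w6.png",cv2.resize(c["image"],(800,600),interpolation=cv2.INTER_CUBIC))
```

```text
(no output)
```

View pics/w6.png

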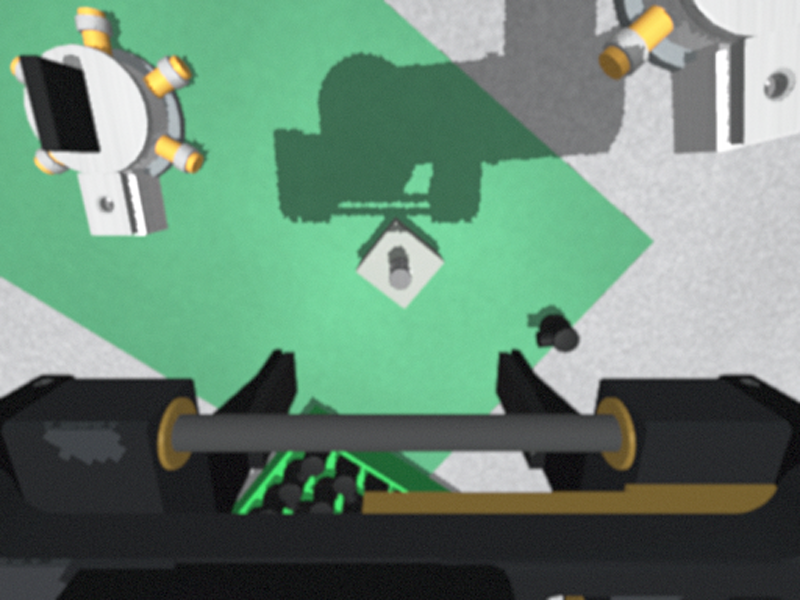

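Run:
```python
from h import *
w=load("wrist6")
cv2.imwrite("pics/w6c.png",cv2.resize(w["image"][135:205,221:291],(700,700),interpolation=cv2.INTER_CUBIC)[:600])
```

```text
(no output)
```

View pics/w6c.png

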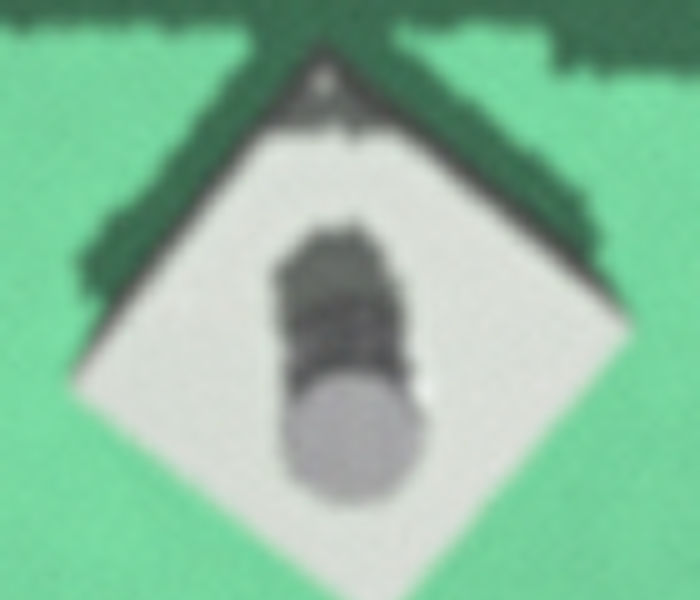

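Run:
```python
from h import *
w=load("wrist6");v=load("wrist5")
p=ray(w,(353.5)/10-.5+221,438.5/10-.5+135,.086)
h=ray(v,(282)/10-.5+227,355.5/10-.5+185,.05)
# in-tool offsets relative to TCP
R=np.array([[-.795,-.607,0],[-.607,.795,0],[0,0,-1]])
print("pin",p,"hole",h)
for n,x,t in(("pin",p,[.5152,.2415,.24]),("hole",h,[.5626,-.0289,.24])):print(n,"tool xy off",(R.T@(x-t))[:2])
print("offset from cmd",p[:2]-[.5152,.2415], "delta pin->hole",(h-p)[:2])
```

```text
pin [0.51263759 0.24363859 0.086     ] hole [0.61761757 0.01603489 0.05      ]
pin tool xy off [0.00073899 0.00325556]
hole tool xy off [-0.07101445  0.00232758]
offset from cmd [-0.00256241  0.00213859] delta pin->hole [ 0.10497998 -0.2276037 ]
```

Emit:
servo_tool(slide=[[-0.04,0.04,-0.3],[0,0,-0.5],[0,0,-0.5],[0,0,-0.5],[0,0,-0.5],[0,0,-0.5],[0,0,-0.35],[0,0,0],[0,0,0],[0,0,0],[0,0,0],[0,0,0]], twist=[[0,0,0],[0,0,0],[0,0,0],[0,0,0],[0,0,0],[0,0,0],[0,0,0],[0,0,0],[0,0,0],[0,0,0],[0,0,0],[0,0,0]], gripper=[0,0,0,0,0,0,0,0.2,0.4,0.6,0.7,0.8])

```text
time_s: 15.9
tcp_pos: [0.5129, 0.245, 0.052]
ee_rot: [[-0.794, -0.608, 0.001], [-0.608, 0.794, 0.001], [-0.001, 0.0, -1.0]]
wrist_force: [0.2, 0.5, -0.5]
gripper_width: 0.518
```

Emit:
servo_tool(slide=[[0,0,0],[0,0,0],[0,0,0],[0,0,0],[0,0,0]], twist=[[0,0,0],[0,0,0],[0,0,0],[0,0,0],[0,0,0]], gripper=[0.85,0.9,1,1,1])

```text
time_s: 16.52
tcp_pos: [0.5128, 0.2447, 0.0515]
ee_rot: [[-0.794, -0.608, -0.0], [-0.608, 0.794, -0.0], [0.0, -0.0, -1.0]]
wrist_force: [-0.2, -0.6, 0.8]
gripper_width: 0.199
```

Gripped at 17.3 mm opening, matching the 18 mm head. Lift and carry.

Emit:
servo_tool(slide=[[0,0,0.25],[0,0,0.5],[0,0,0.6],[0,0,0.5],[0.2,-0.42,0],[0.22,-0.48,0],[0.22,-0.48,0],[0.22,-0.48,0],[0.22,-0.48,0],[0.22,-0.48,0],[0.22,-0.48,0],[0.24,-0.52,0]], twist=[[0,0,0],[0,0,0],[0,0,0],[0,0,0],[0,0,0],[0,0,0],[0,0,0],[0,0,0],[0,0,0],[0,0,0],[0,0,0],[0,0,0]], gripper=[1,1,1,1,1,1,1,1,1,1,1,1])

```text
time_s: 18.02
tcp_pos: [0.6185, 0.0148, 0.1634]
ee_rot: [[-0.794, -0.608, 0.0], [-0.608, 0.794, 0.0], [-0.0, 0.0, -1.0]]
wrist_force: [-0.2, 1.5, -1.8]
gripper_width: 0.194
```

Emit:
servo_tool(slide=[[0,0,-0.4],[0,0,-0.4],[0,0,0],[0,0,0],[0,0,0]], twist=[[0,0,0],[0,0,0],[0,0,0],[0,0,0],[0,0,0]], gripper=[1,1,1,1,1])

```text
time_s: 18.65
tcp_pos: [0.6192, 0.0159, 0.1161]
ee_rot: [[-0.794, -0.608, 0.003], [-0.608, 0.794, 0.0], [-0.002, -0.001, -1.0]]
wrist_force: [0.5, 1.1, -1.0]
gripper_width: 0.196
```

Run:
```python
from station import r
import cv2,pickle,numpy as np
s=r.sense();print(s["tcp_pos"],s["wrist_force"],s["gripper_width"])
for n in("wrist","scene"):
    c=r.capture(n);pickle.dump(c,open(f"{n}7.pkl","wb"));im=c["image"]
    im=cv2.resize(im[215:275,270:350],None,fx=10,fy=10,interpolation=cv2.INTER_CUBIC) if n=="scene" else cv2.resize(im,(800,600),interpolation=cv2.INTER_CUBIC)
    cv2.imwrite(f"pics/{n}7.png",im)
```

```text
[0.61916741 0.0159025  0.11613598] [ 0.51995743  1.11947426 -0.98134658] 0.19592693768384764
```

View pics/wrist7.png

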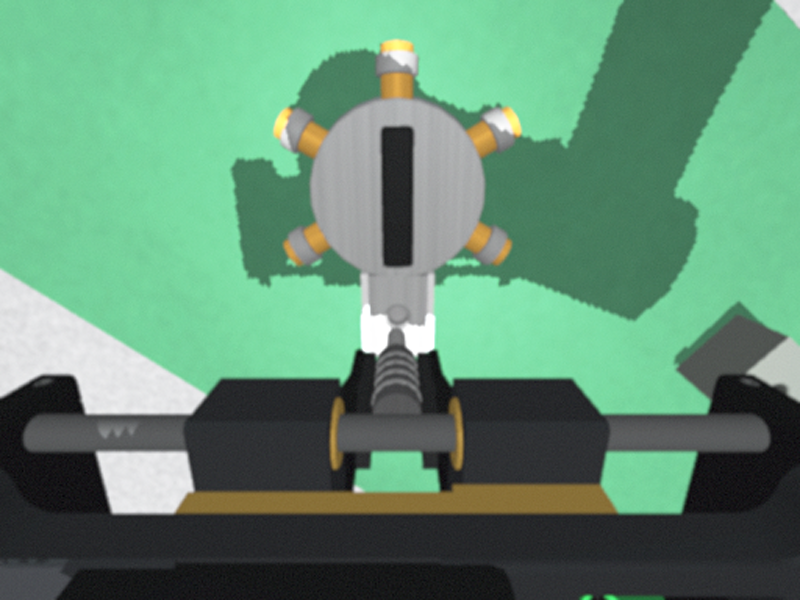

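View pics/scene7.png

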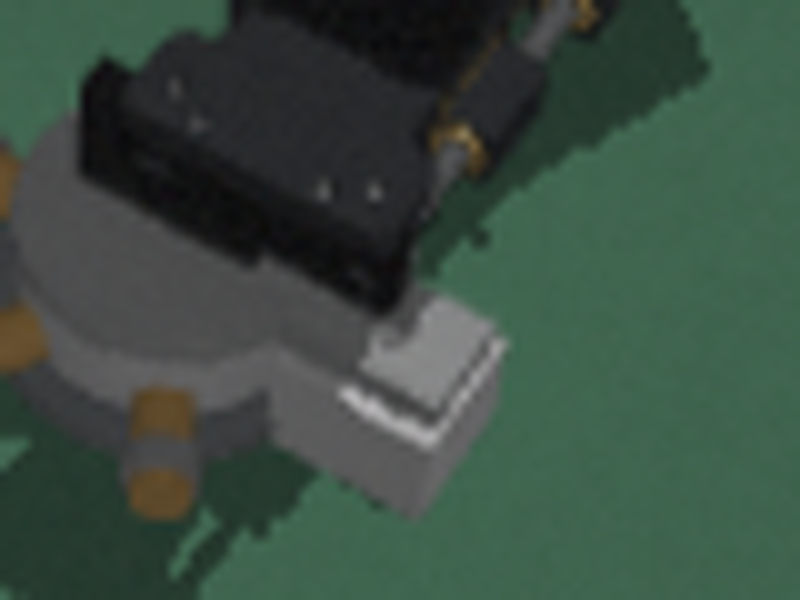

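Run:
```python
from h import *
w=load("wrist7")
im=w["image"][180:250,219:289]
cv2.imwrite("pics/w7c.png",cv2.resize(im,(600,600),interpolation=cv2.INTER_CUBIC))
```

```text
(no output)
```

View pics/w7c.png

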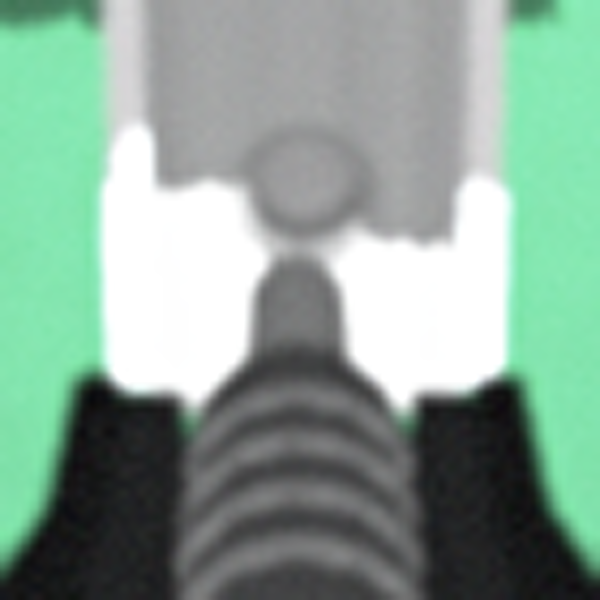

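Run:
```python
from h import *
w=load("wrist7");k=600/70
W=lambda u,v,z:ray(w,(u+.5)/k-.5+219,(v+.5)/k-.5+180,z)
h=W(307,183,.05);R=np.array([[-.794,-.608,0],[-.608,.794,0],[0,0,-1]])
for e in(258,):
  t=W(297,e,.0705);print("hole",h,"tip far edge",t,"tool d (hole-tipedge)",(R.T@(h-t))[:2])
t=np.array([.6192,.0159,.116]);print("hole rel tcp",(R.T@(h-t))[:2])
```

```text
hole [0.6164801  0.01527634 0.05      ] tip far edge [0.61741931 0.01471118 0.0705    ] tool d (hole-tipedge) [0.00040211 0.00101977]
hole rel tcp [0.00253878 0.00115851]
```

Wrist view relates tip (297,258) to hole (307,183): the hole is ~2.5 mm further inward and ~1 mm sideways. I'll correct, lower to ~5 mm above, and recheck.

Emit:
servo_tool(slide=[[-0.04,-0.01,0],[0,0,-0.13],[0,0,-0.12],[0,0,0],[0,0,0],[0,0,0]], twist=[[0,0,0],[0,0,0],[0,0,0],[0,0,0],[0,0,0],[0,0,0]], gripper=[1,1,1,1,1,1])

```text
time_s: 19.5
tcp_pos: [0.6162, 0.015, 0.0997]
ee_rot: [[-0.794, -0.608, 0.0], [-0.608, 0.794, 0.0], [-0.0, -0.0, -1.0]]
wrist_force: [-0.6, 0.1, -1.0]
gripper_width: 0.196
```

Run:
```python
from station import r
from h import *
c=r.capture("wrist");pickle.dump(c,open("wrist8.pkl","wb"));im=c["image"]
cv2.imwrite("pics/w8c.png",cv2.resize(im[170:240,219:289],(600,600),interpolation=cv2.INTER_CUBIC))
```

```text
(no output)
```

View pics/w8c.png

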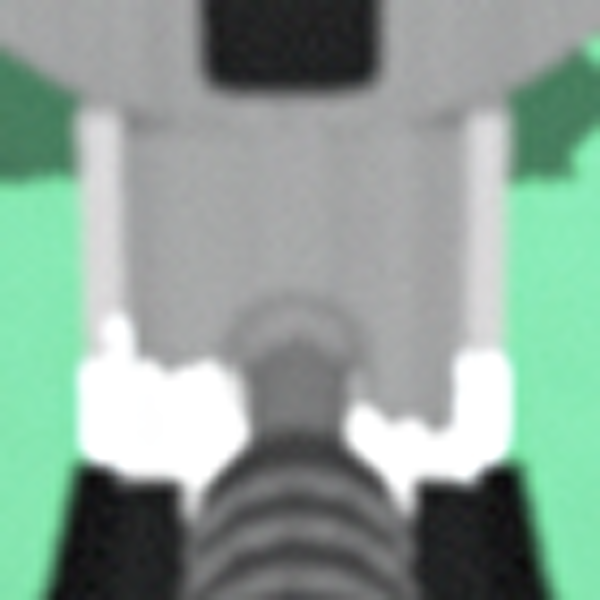

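Run:
```python
from h import *
w=load("wrist8");k=600/70
W=lambda u,v,z:ray(w,(u+.5)/k-.5+219,(v+.5)/k-.5+170,z)
R=np.array([[-.794,-.608,0],[-.608,.794,0],[0,0,-1]])
h=W(298.5,300,.05) # far edge of flare, radius ~8.1 or 7.1
t=W(297,342,.0543);d=(R.T@(h-t))[:2];print(d, "width px->mm",np.linalg.norm(W(235,355,.05)-W(362,355,.05)))
```

```text
[0.0027773  0.00014585] width px->mm 0.012724730427698658
```

Emit:
servo_tool(slide=[[0.01,0.01,0],[0,0,-0.05],[0,0,-0.05],[0,0,-0.04],[0,0,0]], twist=[[0,0,0],[0,0,0],[0,0,0],[0,0,0],[0,0,0]], gripper=[1,1,1,1,1])

```text
time_s: 20.18
tcp_pos: [0.6166, 0.0156, 0.0909]
ee_rot: [[-0.794, -0.608, -0.0], [-0.608, 0.794, -0.0], [0.0, 0.0, -1.0]]
wrist_force: [0.1, 0.5, -1.7]
gripper_width: 0.2
```

Emit:
servo_tool(slide=[[0,0,-0.04],[0,0,-0.04],[0,0,0]], twist=[[0,0,0],[0,0,0],[0,0,0]], gripper=[1,1,1])

```text
time_s: 20.55
tcp_pos: [0.617, 0.0157, 0.0863]
ee_rot: [[-0.794, -0.608, 0.001], [-0.608, 0.794, 0.0], [-0.001, -0.0, -1.0]]
wrist_force: [1.0, 0.5, -2.3]
gripper_width: 0.197
```

Emit:
servo_tool(slide=[[0,0,-0.04],[0,0,-0.04],[0,0,0]], twist=[[0,0,0],[0,0,0],[0,0,0]], gripper=[1,1,1])

```text
time_s: 20.92
tcp_pos: [0.617, 0.0157, 0.0815]
ee_rot: [[-0.794, -0.608, 0.001], [-0.608, 0.794, 0.0], [-0.001, -0.0, -1.0]]
wrist_force: [2.4, -0.5, -1.8]
gripper_width: 0.195
```

Emit:
servo_tool(slide=[[0.01,0,-0.04],[0,0,-0.04],[0,0,0]], twist=[[0,0,0],[0,0,0],[0,0,0]], gripper=[1,1,1])

```text
time_s: 21.3
tcp_pos: [0.6179, 0.0159, 0.077]
ee_rot: [[-0.794, -0.608, 0.002], [-0.608, 0.794, 0.0], [-0.002, -0.001, -1.0]]
wrist_force: [2.2, 1.8, 0.4]
gripper_width: 0.2
```

Emit:
servo_tool(slide=[[0,0,-0.04],[0,0,-0.04],[0,0,0]], twist=[[0,0,0],[0,0,0],[0,0,0]], gripper=[1,1,1])

```text
time_s: 21.68
tcp_pos: [0.618, 0.0159, 0.0719]
ee_rot: [[-0.794, -0.608, 0.002], [-0.608, 0.794, 0.001], [-0.002, -0.001, -1.0]]
wrist_force: [3.8, 2.5, -1.0]
gripper_width: 0.199
```

Emit:
servo_tool(slide=[[0.02,0.01,-0.03],[0,0,-0.04],[0,0,-0.03],[0,0,0]], twist=[[0,0,0],[0,0,0],[0,0,0],[0,0,0]], gripper=[1,1,1,1])

```text
time_s: 22.18
tcp_pos: [0.6184, 0.0162, 0.0657]
ee_rot: [[-0.794, -0.608, 0.0], [-0.608, 0.794, 0.0], [-0.0, 0.0, -1.0]]
wrist_force: [3.5, 3.1, -0.8]
gripper_width: 0.197
```

Emit:
servo_tool(slide=[[0.02,0.02,-0.03],[0,0,-0.03],[0,0,0],[0,0,0]], twist=[[0,0,0],[0,0,0],[0,0,0],[0,0,0]], gripper=[1,1,1,1])

```text
time_s: 22.68
tcp_pos: [0.6187, 0.017, 0.0616]
ee_rot: [[-0.794, -0.607, -0.002], [-0.607, 0.794, -0.0], [0.002, 0.001, -1.0]]
wrist_force: [2.9, -0.4, -1.7]
gripper_width: 0.196
```

Now in small steps to contact.

Emit:
servo_tool(slide=[[0.01,0,-0.02],[0,0,0],[0,0,0]], twist=[[0,0,0],[0,0,0],[0,0,0]], gripper=[1,1,1])

```text
time_s: 23.05
tcp_pos: [0.6193, 0.0171, 0.0607]
ee_rot: [[-0.794, -0.608, -0.002], [-0.608, 0.794, -0.0], [0.002, 0.001, -1.0]]
wrist_force: [-0.1, 0.2, -1.1]
gripper_width: 0.192
```

Emit:
servo_tool(slide=[[0,0,-0.01],[0,0,0],[0,0,0]], twist=[[0,0,0],[0,0,0],[0,0,0]], gripper=[1,1,1])

```text
time_s: 23.42
tcp_pos: [0.6196, 0.0172, 0.0603]
ee_rot: [[-0.794, -0.608, -0.001], [-0.608, 0.794, -0.0], [0.001, 0.001, -1.0]]
wrist_force: [-0.7, -0.9, -1.0]
gripper_width: 0.196
```

Emit:
servo_tool(slide=[[0,0,-0.01],[0,0,0],[0,0,0]], twist=[[0,0,0],[0,0,0],[0,0,0]], gripper=[1,1,1])

```text
time_s: 23.8
tcp_pos: [0.6198, 0.0172, 0.0599]
ee_rot: [[-0.794, -0.608, -0.001], [-0.608, 0.794, -0.0], [0.001, 0.0, -1.0]]
wrist_force: [-2.8, -0.9, -0.2]
gripper_width: 0.196
```

Emit:
servo_tool(slide=[[0,0,-0.01],[0,0,0],[0,0,0]], twist=[[0,0,0],[0,0,0],[0,0,0]], gripper=[1,1,1])

```text
time_s: 24.18
tcp_pos: [0.6199, 0.0172, 0.0595]
ee_rot: [[-0.794, -0.608, -0.001], [-0.608, 0.794, -0.0], [0.001, 0.0, -1.0]]
wrist_force: [-4.0, -1.1, 1.5]
gripper_width: 0.197
```

Emit:
servo_tool(slide=[[-0.01,0,-0.01],[0,0,0],[0,0,0]], twist=[[0,0,0],[0,0,0],[0,0,0]], gripper=[1,1,1])

```text
time_s: 24.55
tcp_pos: [0.6198, 0.0172, 0.0595]
ee_rot: [[-0.794, -0.608, 0.001], [-0.608, 0.794, -0.0], [-0.0, -0.001, -1.0]]
wrist_force: [-4.1, -2.2, 5.2]
gripper_width: 0.201
```

Emit:
servo_tool(slide=[[0,0,-0.01],[0,0,0],[0,0,0]], twist=[[0,0,0],[0,0,0],[0,0,0]], gripper=[1,1,1])

```text
time_s: 24.92
tcp_pos: [0.6199, 0.0172, 0.0594]
ee_rot: [[-0.794, -0.608, 0.001], [-0.608, 0.794, -0.0], [-0.0, -0.001, -1.0]]
wrist_force: [-4.2, -1.5, 8.7]
gripper_width: 0.196
```

Contact at the expected height (z stuck at 59.4 mm) with ~9 N; one more small step and hold.

Emit:
servo_tool(slide=[[0,0,-0.01],[0,0,0],[0,0,0],[0,0,0]], twist=[[0,0,0],[0,0,0],[0,0,0],[0,0,0]], gripper=[1,1,1,1])

```text
time_s: 25.42
tcp_pos: [0.6199, 0.0172, 0.0594]
ee_rot: [[-0.794, -0.608, 0.001], [-0.608, 0.794, -0.001], [-0.001, -0.001, -1.0]]
wrist_force: [-5.8, -2.3, 9.8]
gripper_width: 0.199
```

Run:
```python
from station import r
from h import *
c=r.capture("scene");im=c["image"]
cv2.imwrite("pics/s9.png",cv2.resize(im[215:275,270:350],None,fx=10,fy=10,interpolation=cv2.INTER_CUBIC))
s=r.sense();print(s["wrist_force"],s["moment"])
```

```text
[-5.76431602 -2.50877548  9.11687313] [-0.67126576  1.78348726  0.00744131]
```

View pics/s9.png

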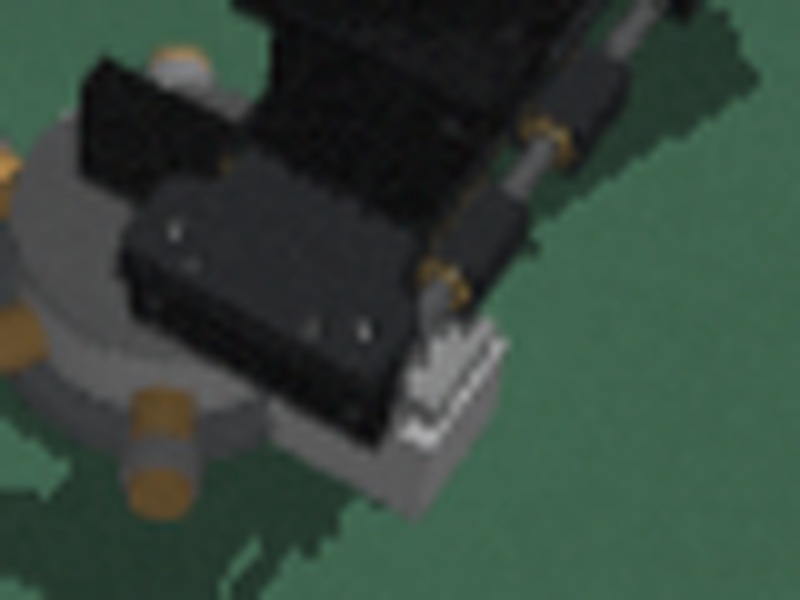

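Emit:
servo_tool(slide=[[0,0,0],[0,0,0.02],[0,0,0],[0,0,0],[0,0,0],[0,0,0],[0,0,0.2],[0,0,0.4],[0,0,0.6],[0,0,0.7],[0,0,0.7],[0,0,0]], twist=[[0,0,0],[0,0,0],[0,0,0],[0,0,0],[0,0,0],[0,0,0],[0,0,0],[0,0,0],[0,0,0],[0,0,0],[0,0,0],[0,0,0]], gripper=[1,0.7,0.6,0.5,0.4,0.4,0.4,0.4,0.2,0,0,0])

```text
time_s: 26.98
tcp_pos: [0.622, 0.0176, 0.2204]
ee_rot: [[-0.794, -0.608, 0.01], [-0.608, 0.794, 0.002], [-0.009, -0.005, -1.0]]
wrist_force: [0.5, -0.0, 0.2]
gripper_width: 0.953
```

Run:
```python
from station import r
from h import *
c=r.capture("scene");pickle.dump(c,open("scene10.pkl","wb"));im=c["image"]
a=cv2.resize(im[200:275,265:345],(640,600),interpolation=cv2.INTER_CUBIC)
cv2.imwrite("pics/s10.png",a)
c=r.capture("wrist");pickle.dump(c,open("wrist10.pkl","wb"))
cv2.imwrite("pics/w10.png",cv2.resize(c["image"],(800,600),interpolation=cv2.INTER_CUBIC))
```

```text
(no output)
```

View pics/s10.png

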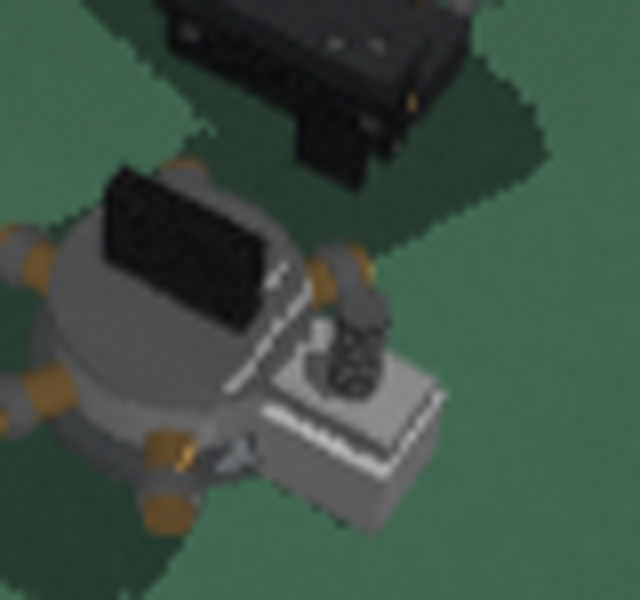

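View pics/w10.png

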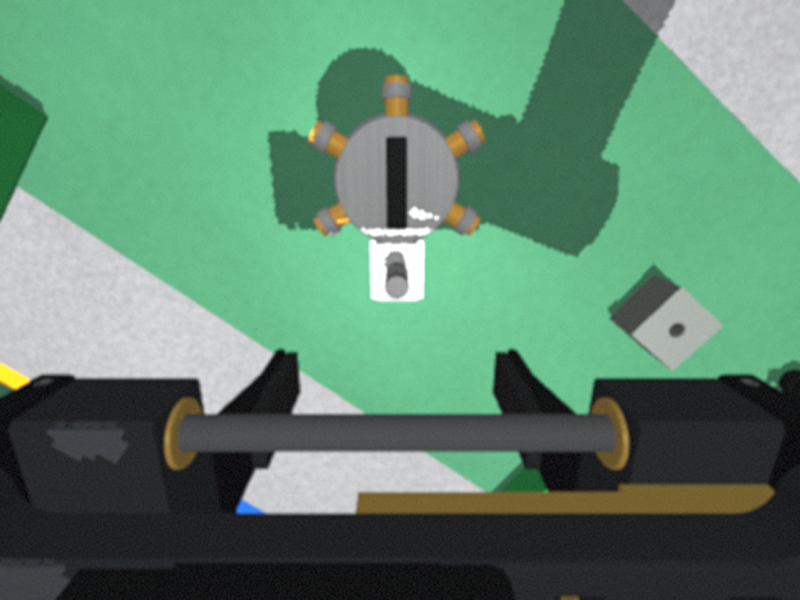

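Run:
```python
from station import r
from h import *
s=load("scene10")
P=lambda X:(proj(s,np.array(X))-[265,200]+.5)*8-.5
for z in(.05,.094,.102):print(z,P([.6185,.0165,z]))
print(r.sense()["wrist_force"],r.sense()["time_s"])
```

```text
0.05 [352.53351791 380.91667199]
0.094 [363.43161442 306.66468338]
0.102 [365.4808373  292.70271539]
[-0.31695644  0.76433829 -0.89151979] 27.075
```

Emit:
servo_tool(slide=[[0,0,0],[0,0,0],[0,0,0],[0,0,0]], twist=[[0,0,0],[0,0,0],[0,0,0],[0,0,0]], gripper=[0,0,0,0])

```text
time_s: 27.58
tcp_pos: [0.6195, 0.0174, 0.2144]
ee_rot: [[-0.794, -0.608, -0.001], [-0.608, 0.794, -0.0], [0.001, 0.0, -1.0]]
wrist_force: [0.3, 0.3, 0.2]
gripper_width: 0.999
```

Run:
```python
from station import r
from h import *
c=r.capture("top");cv2.imwrite("pics/t11.png",c["image"])
c=r.capture("scene");cv2.imwrite("pics/s11.png",c["image"])
```

```text
(no output)
```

View pics/s11.png

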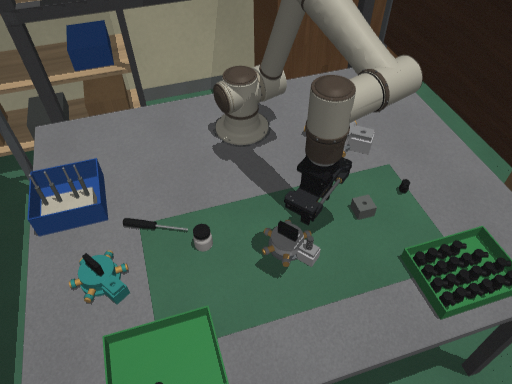

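The pin's head sits on the arm (base seen at (352,385), expected (352,381) for seated). Jar (202,238), driver (155,226) and fitting (405,186) are where they started. Handing in.

```bash
python3 -c "
from station import r
print(r.finish_job())"
```

```text
the job is handed in; nothing more can be done
None
```

The job is handed in; no verdict was reported. I turned the small grey selector about 95° clockwise, the shorter way. That included a trim of about 1° after the first check showed the hole about 1.3 mm short of the lug's bore. I then put the lock pin through the arm into the lug, pressed it home with about 10 N, let go and lifted clear, using about 28 s of the 72 s.

- **Alignment:** after the trim, the wrist view showed the arm's hole centred on the lug to a fraction of a millimetre.
- **Pin seating:** the tool stopped at the height expected for a seated head. In the scene view the head's base is within about 4 enlarged pixels (half an image pixel) of where it should be, and the pin looks upright.
- **Bystanders and contact:** in the last scene view the jar, driver and fitting stand where they started, and the wrist force is near zero with the gripper open and clear.
- **Disagreements:** the position estimates for the hole differed by up to about 3 mm between the cameras and the arm's own readings. I settled that from the pin tip and hole seen together in the wrist view. A side load of about 6 N was present during the press and gone once I let go.

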